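# Find the free cover of the service duct and tip it open

### The arm

A 6-joint arm with a two-finger parallel gripper is mounted at the origin on the work surface; the furniture and walls round the work are solid. World frame = base frame: x ahead of the robot, y to its left, z up, the work surface at z = 0. Lengths are in m, angles in rad, forces in N, time in s.
With the tool pointing down it reaches from about 0.35 to 0.975 m from the base axis. Payload 4.9 kg.
Tool frame: the origin (TCP) lies at the very end of the fingers, on their centre line; the grasp point (between the pads) lies 19 mm behind it (ctrl.grip_point_offset is the distance from the TCP to the grasp point, in m); z points along the fingers, y is the line along which they close (so a half turn about z gives the same grasp; the last joint's range is limited). The gripper opens to 85 mm and grips with 20 to 120 N. Pads are 22 mm wide; open, the fingers measure 114 mm over their backs; the gripper's body (76 mm by 85 mm) begins 54 mm behind the grasp point. The pads swing forward as they close: fully open they stand 13 mm farther back than shut.
Start: joints at [1.09, 0.053, 1.613, -0, 1.476, -0.119], TCP at [0.221, 0.585, 0.231] pointing down, gripper open.
Joint ranges: [-3.01, 3.01], [-1.01, 2.22], [0.06, 2.58], [-1.02, 4.17], [0.09, 2.62], [-3.14, 3.14]. Speed limits (rad/s): [2.57, 2.57, 3.14, 3.14, 3.14, 3.14].

### API

Orientations are given as a rotation vector (axis times angle).
In Python, from station import ctrl gives the robot as it stands.
- The arm moves only by the tool send_rows, never from a script. Its argument "rows" is a list of rows, each a list of 3 entries, a list of its own where there are three numbers: the finger opening in cm, from 0 to 8.54, then the shift along the tool's x, y, z in cm, then the turn about the tool's z in degrees. A call has 1 to 10 rows; each row shifts and turns the commanded pose from where the row before left it, along the tool's axes as they then stand; what a row does not reach is not made up. A row lasts 1/8 s, in which the tool goes at most 62.5 mm and 10.7 degrees, less where a joint would pass 70% of its speed; a pose out of reach is approached as far as the arm can. A call with a gripper value outside its range is refused whole. The fingers move at their own pace and stop on an object; "newtons" is the grip in N (left out, the last holds). Time passes only in rows, so rows that do not move let the fingers close. It gives the time, the measured TCP pose, the force, the opening and the grip force at its end, in the units of the state.
- ctrl.get_obs(): the state, without advancing time (a new reading comes with each control period).
- ctrl.get_image(name): name is "scene" or "top"; returns a dict with "frame" (384x512x3 uint8, red, green, blue), "range_z" (384x512 float32, m along the optical axis (not along the pixel's ray), 0 where there is no reading), "fx", "fy", "cx", "cy" (pixels), "cam_to_world" (4x4, takes a point from camera to world coordinates). Camera axes: x right, y down, z forward; pixel columns grow to the right and rows downward; lengths in m; the calibration is good to about 2 mm. A picture is of the moment at which its call begins.
- ctrl.finish_job(): hands the job in; it is judged then, once.
The state is a dict: "t": time; "q": joint angles; "dq": joint speeds; "effort": joint torques, N m; "tool_pos": TCP position; "tool_rot": TCP orientation; "contact_force": force on the tool from outside, world axes, zero at the start; "wrist_torque": the same for the moment, N m; "opening": finger opening in m; "grip_force": force on a finger pad.
Only numpy, scipy, OpenCV 4.12 (cv2) and the standard library are available. Lean on these libraries where they do the work, as an engineer would, in place of code of your own. Each camera call takes 0.05 s, during which the arm holds its last target. There are 200 camera calls.

### The job

Three of the four identical covers on the bench service duct are still blocked from below. Press gently on the ribbed pads to find the one cover that rocks, push that one well down with the fingertips until it stands open and leave it so; do not force the blocked ones. Leave the bottles, the can and the cube around the duct standing where they are, and do not pick anything up.

Things in the scene. Friction and masses are not known exactly. Their poses are not given: they have to be found in the camera images.
- duct: Bench service duct, screwed down: grey box 134 (x) x 358 (y) x 75 mm high, black end caps 76 mm high. Origin: centre of its underside, on the desk; x points to its back, away from the robot (yaw within 15 degrees), y to its left. Four identical openings in its top, 110 (x) x 76 (y) mm, at y = +129, +43, -43, -129 mm, each closed flush by a cover. Bays 72 mm deep; hidden transit blocks fill three.
- pad_1 (a point): Push pad of cover 1 (1 leftmost, 4 rightmost on the duct; duct y = +129 mm): centre of the top of a raised ribbed strip 18 (x) x 40 (y) mm, 2 mm proud, at the front end of the cover, 38 mm in front of its tipping axis, 77 mm above the desk when closed. Moves with the cover; its axes are the duct's when closed.
- pad_2 (a point): Push pad of cover 2 (1 leftmost, 4 rightmost on the duct; duct y = +43 mm): centre of the top of a raised ribbed strip 18 (x) x 40 (y) mm, 2 mm proud, at the front end of the cover, 38 mm in front of its tipping axis, 77 mm above the desk when closed. Moves with the cover; its axes are the duct's when closed.
- pad_3 (a point): Push pad of cover 3 (1 leftmost, 4 rightmost on the duct; duct y = -43 mm): centre of the top of a raised ribbed strip 18 (x) x 40 (y) mm, 2 mm proud, at the front end of the cover, 38 mm in front of its tipping axis, 77 mm above the desk when closed. Moves with the cover; its axes are the duct's when closed.
- pad_4 (a point): Push pad of cover 4 (1 leftmost, 4 rightmost on the duct; duct y = -129 mm): centre of the top of a raised ribbed strip 18 (x) x 40 (y) mm, 2 mm proud, at the front end of the cover, 38 mm in front of its tipping axis, 77 mm above the desk when closed. Moves with the cover; its axes are the duct's when closed.
- cover_1 (a joint): Tip angle of cover 1, an aluminium plate 106 (x) x 72 (y) x 5 mm on a cross pin along the duct's y at its middle, 72.5 mm above the desk. 0 = closed, flush; grows as the front end goes down, back end up; stop at 0.85 rad. If free it gives way under about 3 N on the pad and stays where left (friction, no spring); if blocked it gives some 1 mm (under 0.04 rad), then is firm. The back end cannot go down.
- cover_2 (a joint): Tip angle of cover 2, an aluminium plate 106 (x) x 72 (y) x 5 mm on a cross pin along the duct's y at its middle, 72.5 mm above the desk. 0 = closed, flush; grows as the front end goes down, back end up; stop at 0.85 rad. If free it gives way under about 3 N on the pad and stays where left (friction, no spring); if blocked it gives some 1 mm (under 0.04 rad), then is firm. The back end cannot go down.
- cover_3 (a joint): Tip angle of cover 3, an aluminium plate 106 (x) x 72 (y) x 5 mm on a cross pin along the duct's y at its middle, 72.5 mm above the desk. 0 = closed, flush; grows as the front end goes down, back end up; stop at 0.85 rad. If free it gives way under about 3 N on the pad and stays where left (friction, no spring); if blocked it gives some 1 mm (under 0.04 rad), then is firm. The back end cannot go down.
- cover_4 (a joint): Tip angle of cover 4, an aluminium plate 106 (x) x 72 (y) x 5 mm on a cross pin along the duct's y at its middle, 72.5 mm above the desk. 0 = closed, flush; grows as the front end goes down, back end up; stop at 0.85 rad. If free it gives way under about 3 N on the pad and stays where left (friction, no spring); if blocked it gives some 1 mm (under 0.04 rad), then is firm. The back end cannot go down.
- white_pot: Bystander, loose: white plastic bottle, 44 mm across, 74 mm tall, behind the duct. Origin: centre of its underside. Leave it alone.
- stain_tub: Bystander, loose: small white tub with a blue cap, 36 mm across, 48 mm tall, behind the duct. Origin: centre of its underside. Leave it alone.
- objective_can_1: Bystander, loose: black screw-top can, 41 mm across, 62 mm tall, behind the duct. Origin: centre of its underside. Leave it alone.
- oil_bottle: Bystander, loose: small brown glass bottle, 30 mm across, 62 mm tall, in front of the duct. Origin: centre of its underside. Leave it alone.
- filter_cube: Bystander, loose: black cube with a round window, 41x38x38 mm, in front of the duct. Origin: centre of its underside. Leave it alone.

How it is judged:
By the outcome, as a careful person would: the job done as asked, in the order asked, and still so for the second after the job is handed in, with the robot touching nothing.
It also fails if it takes over 51 s, if anything falls off the work surface, if the arm or the gripper's body presses on something with over 40 N, if the wrist force passes 120 N, or if a joint passes its speed limit or range.

## Working session

There is one attempt and no reset: what is moved stays moved. The work goes in short steps, Python scripts to look and compute and a tool call to move; the robot and the scene stay as the last step left them, time stands still between calls to the robot, and variables do not carry over. Pictures are saved under pics/ and viewed, at most 10 in all, crops included, and the job is handed in when it is done.

Besides the shell and the picture viewer there is one more tool, called after "Call:" by a JSON object that holds its "name" and its "arguments", one argument or row to a line. send_rows: Moves the arm, as the interface text tells. Its arguments: {"type":"object","properties":{"rows":{"type":"array","items":{"type":"array"}},"newtons":{"type":"number"}},"required":["rows"]}

```bash
mkdir -p pics; cat > h.py <<'E'
import numpy as np,cv2
from station import ctrl
def cloud(im):
    z=im["range_z"];v,u=np.indices(z.shape)
    p=np.stack([(u-im["cx"])/im["fx"]*z,(v-im["cy"])/im["fy"]*z,z,np.ones_like(z)],-1)@np.array(im["cam_to_world"]).T
    p=p[...,:3];p[z==0]=np.nan
    return p
E
python3 - <<'E'
from h import *
for n in("top","scene"):
    im=ctrl.get_image(n);cv2.imwrite(f"pics/{n}0.png",cv2.cvtColor(im["frame"],cv2.COLOR_RGB2BGR));np.save(n+"0.npy",cloud(im))
    print(n,np.round(im["cam_to_world"],3).tolist(),im["fx"])
p=np.load("top0.npy");m=(p[...,2]>.070)&(p[...,2]<.080)
n,l,s,c=cv2.connectedComponentsWithStats(m.astype(np.uint8))
for i in range(1,n):
    if s[i,4]>300:
        q=p[l==i];r=cv2.minAreaRect(q[:,:2].astype(np.float32));print(s[i],r,q[:,2].mean())
o=ctrl.get_obs();print(o)
E
```

```text
top [[0.007, -0.98, 0.197, 0.4], [-1.0, -0.009, -0.011, -0.016], [0.012, -0.197, -0.98, 0.923], [0.0, 0.0, 0.0, 1.0]] 410.8442183078588
scene [[0.626, -0.594, 0.506, 0.11], [-0.78, -0.465, 0.419, -0.401], [-0.014, -0.656, -0.754, 0.769], [0.0, 0.0, 0.0, 1.0]] 472.6912682585503
[  182   155   175    76 10085] ((0.5629764795303345, -0.05957137048244476), (0.1374918669462204, 0.3585699796676636), 4.702903747558594) 0.07475458600565847
{'t': 0.1, 'q': array([ 1.08999596e+00,  5.32971669e-02,  1.61413087e+00, -1.97623101e-05,
        1.47598154e+00, -1.19007250e-01]), 'dq': array([-7.28445482e-05, -1.47095686e-03, -2.30364837e-03, -1.26978307e-04,
       -1.14317046e-03, -4.06038349e-04]), 'effort': array([-1.31582756e-04, -3.94900453e+01, -3.71365678e+01, -1.08569589e-04,
        3.92136208e-03, -1.28294491e-05]), 'tool_pos': array([0.22097374, 0.58404715, 0.23019745]), 'tool_rot': array([-5.65112557e-01, -3.08982046e+00,  2.73529911e-03]), 'contact_force': array([ 0.13134571,  0.03558161, -0.83088142]), 'wrist_torque': array([-0.00187426, -0.02717783, -0.0409771 ]), 'grip_force': 0.0, 'opening': 0.08534009263206317}
```

View pics/top0.png

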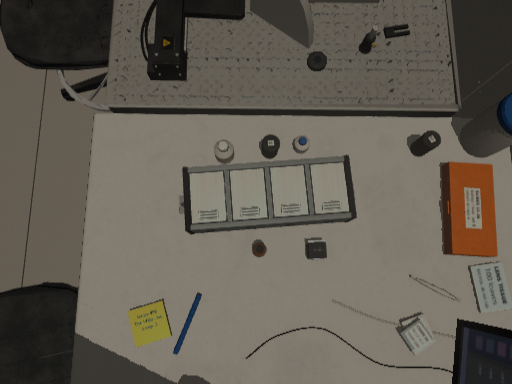

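```bash
cat >> h.py <<'E'
from scipy.spatial.transform import Rotation as R
a=np.radians(4.7);C=np.array([.563,-.0596]);D=np.array([[np.cos(a),-np.sin(a)],[np.sin(a),np.cos(a)]])
pads=np.array([C+D@[-.038,y] for y in(.129,.043,-.043,-.129)])
E
python3 - <<'E'
from h import *
o=ctrl.get_obs();M=R.from_rotvec(o["tool_rot"]).as_matrix();print(M.round(3));print(pads.round(4))
ty=M[:2,1];dy=D[:,1]
ang=np.degrees(np.arctan2(dy[1],dy[0])-np.arctan2(ty[1],ty[0]));print("world yaw to turn",ang)
for q in pads:print((M.T@(np.r_[q,.12]-o["tool_pos"])*100).round(2))
p=np.load("top0.npy")
# refine duct edges and check max height in the corridor
m=(p[...,0]>.15)&(p[...,0]<.66)&(p[...,1]<.5)&(p[...,1]>-.3)
print("max z",np.nanmax(p[m][:,2]))
r=(p-np.r_[C,0])[...,:2]@D
for y in(.129,.043,-.043,-.129):
    k=(abs(r[...,1]-y)<.015)&(abs(r[...,0])<.05);print(y,p[k][:,2].mean().round(4))
E
```

```text
[[-0.935  0.354 -0.001]
 [ 0.354  0.935 -0.002]
 [ 0.    -0.002 -1.   ]]
[[ 0.5146  0.0659]
 [ 0.5216 -0.0199]
 [ 0.5287 -0.1056]
 [ 0.5357 -0.1913]]
world yaw to turn 25.429100212605082
[-45.8  -38.05  11.08]
[-49.49 -45.82  11.09]
[-53.19 -53.59  11.11]
[-56.88 -61.35  11.12]
max z 0.08090764473606149
0.129 0.0752
0.043 0.0751
-0.043 0.075
-0.129 0.0738
```

View pics/scene0.png

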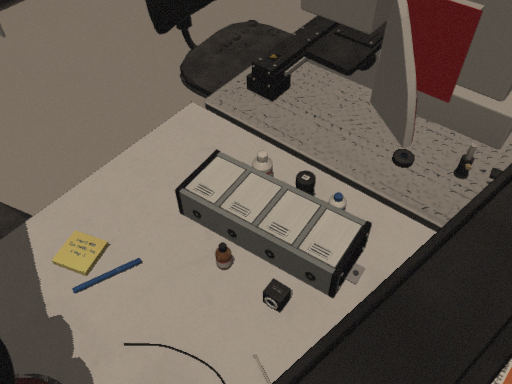

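Top view: duct at columns 182–357, rows 155–231. Covers 1 to 4 run left to right with their ribbed ends at the lower (front) edge, near row 213. The scene view shows a clear route above the duct; the bottle and cube are in front and below it.

Call:
{"name": "send_rows", "arguments": {
  "rows": [
    [0,[-4.6,-3.8,0],0],
    [0,[-4.6,-3.8,0],0],
    [0,[-4.6,-3.8,0],0],
    [0,[-4.6,-3.8,0],0],
    [0,[-4.6,-3.8,0],0],
    [0,[-4.6,-3.8,0],0],
    [0,[-4.6,-3.8,0],0],
    [0,[-4.6,-3.8,0],0],
    [0,[-4.6,-3.8,0],0],
    [0,[-4.4,-3.8,0],0]
  ]
}}

```text
t: 1.35
tool_pos: [0.5155, 0.0651, 0.2309]
tool_rot: [-0.566, -3.09, -0.0]
contact_force: [0.5, -0.3, 0.5]
opening: -0.0004
grip_force: 0.0
```

Call:
{"name": "send_rows", "arguments": {
  "rows": [
    [0,[0,0,3],-8.5],
    [0,[0,0,3],-8.5],
    [0,[0,0,2.5],-8.4],
    [0,[0,0,0],0]
  ]
}}

```text
t: 1.85
tool_pos: [0.5129, 0.067, 0.1433]
tool_rot: [0.125, -3.133, -0.001]
contact_force: [0.6, -0.2, 1.2]
opening: -0.0001
grip_force: 0.0
```

```bash
cat > go.py <<'E'
import sys
from h import *
i=int(sys.argv[1])-1;z=float(sys.argv[2])
o=ctrl.get_obs();M=R.from_rotvec(o["tool_rot"]).as_matrix()
print("t",o["t"],"pos",o["tool_pos"].round(4),"F",o["contact_force"].round(2),"open",o["opening"])
print("duct xy",((o["tool_pos"][:2]-C)@D*1000).round(1),"yaw err",np.degrees(np.arcsin(M[:2,1]@D[:,0])).round(2),"tilt",M[:,2].round(3))
print("shift cm",(M.T@(np.r_[pads[i],z]-o["tool_pos"])*100).round(2))
E
python3 go.py 1 .085
```

```text
t 1.85 pos [0.5129 0.067  0.1433] F [ 0.62 -0.2   1.19] open -7.338944631014959e-05
duct xy [-39.5 130.2] yaw err 0.14 tilt [-0.006  0.    -1.   ]
shift cm [-0.19 -0.13  5.83]
```

Call:
{"name": "send_rows", "arguments": {
  "rows": [
    [0,[-0.2,-0.1,3],0],
    [0,[0,0,2.0],0],
    [0,[0,0,0.9],0],
    [0,[0,0,0],0],
    [0,[0,0,0],0]
  ]
}}

```text
t: 2.48
tool_pos: [0.5181, 0.0662, 0.0887]
tool_rot: [-0.127, 3.137, -0.0]
contact_force: [0.9, -0.6, 0.0]
opening: -0.0
grip_force: 0.0
```

Call:
{"name": "send_rows", "arguments": {
  "rows": [
    [0,[0,0,0.2],0],
    [0,[0,0,0.2],0],
    [0,[0,0,0],0],
    [0,[0,0,0],0]
  ]
}}

```text
t: 2.98
tool_pos: [0.5171, 0.0662, 0.0833]
tool_rot: [0.128, -3.139, 0.0]
contact_force: [-0.2, -0.3, 0.4]
opening: 0.0001
grip_force: 0.0
```

Call:
{"name": "send_rows", "arguments": {
  "rows": [
    [0,[0.2,0,0.2],0],
    [0,[0,0,0.2],0],
    [0,[0,0,0],0],
    [0,[0,0,0],0]
  ]
}}

```text
t: 3.48
tool_pos: [0.5152, 0.066, 0.0793]
tool_rot: [-0.128, 3.139, 0.0]
contact_force: [-0.1, -0.0, 0.1]
opening: -0.0
grip_force: 0.0
```

Call:
{"name": "send_rows", "arguments": {
  "rows": [
    [0,[0,0,0.1],0],
    [0,[0,0,0.1],0],
    [0,[0,0,0],0],
    [0,[0,0,0],0]
  ]
}}

```text
t: 3.98
tool_pos: [0.5151, 0.066, 0.0773]
tool_rot: [0.128, -3.139, 0.0]
contact_force: [0.9, -0.0, 0.1]
opening: -0.0003
grip_force: 0.0
```

Call:
{"name": "send_rows", "arguments": {
  "rows": [
    [0,[0,0,0.1],0],
    [0,[0,0,0],0],
    [0,[0,0,0],0]
  ]
}}

```text
t: 4.35
tool_pos: [0.5153, 0.066, 0.0767]
tool_rot: [-0.128, 3.139, -0.0]
contact_force: [-1.8, -0.2, 3.2]
opening: 0.0003
grip_force: 1.6
```

Contact at 0.077. Now I press in half-millimetre steps.

Call:
{"name": "send_rows", "arguments": {
  "rows": [
    [0,[0,0,0.05],0],
    [0,[0,0,0],0],
    [0,[0,0,0],0]
  ]
}}

```text
t: 4.72
tool_pos: [0.5152, 0.066, 0.076]
tool_rot: [-0.128, 3.139, -0.0]
contact_force: [-2.3, -0.6, 4.7]
opening: -0.0001
grip_force: 2.6
```

Call:
{"name": "send_rows", "arguments": {
  "rows": [
    [0,[0,0,0.05],0],
    [0,[0,0,0],0],
    [0,[0,0,0],0]
  ]
}}

```text
t: 5.1
tool_pos: [0.5152, 0.066, 0.076]
tool_rot: [0.128, -3.139, 0.0]
contact_force: [-3.9, 0.5, 7.4]
opening: -0.0
grip_force: 3.9
```

Call:
{"name": "send_rows", "arguments": {
  "rows": [
    [0,[0,0,0.05],0],
    [0,[0,0,0],0],
    [0,[0,0,0],0]
  ]
}}

```text
t: 5.48
tool_pos: [0.5153, 0.066, 0.076]
tool_rot: [0.128, -3.139, 0.0]
contact_force: [-4.5, -1.2, 10.7]
opening: 0.0
grip_force: 5.2
```

Cover 1 is firm at 76 mm with the force rising to 10.7 N, so it is blocked. Next is cover 2.

Call:
{"name": "send_rows", "arguments": {
  "rows": [
    [0,[0,0,-1.5],0],
    [0,[0,-4.3,0],0],
    [0,[0,-4.3,0],0],
    [0,[0,0,0],0],
    [0,[0,0,0.9],0],
    [0,[0,0,0],0],
    [0,[0,0,0],0]
  ]
}}

```text
t: 6.35
tool_pos: [0.5219, -0.0188, 0.0804]
tool_rot: [0.13, -3.138, -0.0]
contact_force: [-0.7, 0.8, 0.5]
opening: -0.0001
grip_force: 0.0
```

```bash
python3 go.py 2 .077
```

```text
t 6.35 pos [ 0.5219 -0.0188  0.0804] F [-0.7   0.78  0.47] open -0.00013000334873978492
duct xy [-37.7  44. ] yaw err -0.05 tilt [-0.001  0.    -1.   ]
shift cm [ 0.03 -0.1   0.34]
```

Call:
{"name": "send_rows", "arguments": {
  "rows": [
    [0,[0,-0.1,0.2],0],
    [0,[0,0,0.1],0],
    [0,[0,0,0.1],0],
    [0,[0,0,0],0],
    [0,[0,0,0],0]
  ]
}}

```text
t: 6.98
tool_pos: [0.5223, -0.0207, 0.0769]
tool_rot: [-0.128, 3.139, 0.0]
contact_force: [-0.1, 0.6, 0.3]
opening: -0.0001
grip_force: 0.4
```

Call:
{"name": "send_rows", "arguments": {
  "rows": [
    [0,[0,0,0.1],0],
    [0,[0,0,0],0],
    [0,[0,0,0],0]
  ]
}}

```text
t: 7.35
tool_pos: [0.5223, -0.0207, 0.0761]
tool_rot: [-0.128, 3.139, -0.0]
contact_force: [-2.0, 0.7, 4.1]
opening: -0.0001
grip_force: 2.1
```

Call:
{"name": "send_rows", "arguments": {
  "rows": [
    [0,[0,0,0.1],0],
    [0,[0,0,0],0],
    [0,[0,0,0],0]
  ]
}}

```text
t: 7.72
tool_pos: [0.5223, -0.0207, 0.076]
tool_rot: [0.128, -3.139, 0.0]
contact_force: [-4.7, 0.3, 9.5]
opening: -0.0002
grip_force: 4.8
```

Cover 2 is also blocked: firm at 76 mm with 9.5 N. Next is cover 3.

Call:
{"name": "send_rows", "arguments": {
  "rows": [
    [0,[0,0,-1.5],0],
    [0,[0,-4.3,0],0],
    [0,[0,-4.3,0],0],
    [0,[0,0,0],0],
    [0,[0,0,1.0],0],
    [0,[0,0,0.1],0],
    [0,[0,0,0.1],0],
    [0,[0,0,0],0],
    [0,[0,0,0],0]
  ]
}}

```text
t: 8.85
tool_pos: [0.5294, -0.1062, 0.078]
tool_rot: [-0.129, 3.139, -0.0]
contact_force: [0.0, -0.3, 0.0]
opening: -0.0001
grip_force: 0.0
```

```bash
python3 go.py 3 .077
```

```text
t 8.85 pos [ 0.5294 -0.1062  0.078 ] F [ 0.02 -0.33  0.01] open -6.716643165459645e-05
duct xy [-37.3 -43.7] yaw err 0.01 tilt [ 0. -0. -1.]
shift cm [0.07 0.07 0.1 ]
```

Call:
{"name": "send_rows", "arguments": {
  "rows": [
    [0,[0,0,0.1],0],
    [0,[0,0,0.1],0],
    [0,[0,0,0],0],
    [0,[0,0,0],0]
  ]
}}

```text
t: 9.35
tool_pos: [0.5294, -0.1065, 0.0761]
tool_rot: [-0.128, 3.139, -0.0]
contact_force: [-1.1, 1.0, 3.1]
opening: 0.0
grip_force: 1.7
```

Call:
{"name": "send_rows", "arguments": {
  "rows": [
    [0,[0,0,0.1],0],
    [0,[0,0,0],0],
    [0,[0,0,0],0]
  ]
}}

```text
t: 9.72
tool_pos: [0.5294, -0.1065, 0.0759]
tool_rot: [0.128, -3.139, -0.0]
contact_force: [-3.4, 1.7, 8.2]
opening: -0.0001
grip_force: 4.4
```

Cover 3 is blocked too. That leaves cover 4, which I still test gently first.

Call:
{"name": "send_rows", "arguments": {
  "rows": [
    [0,[0,0,-1.5],0],
    [0,[0,-4.3,0],0],
    [0,[0,-4.2,0],0],
    [0,[0,0,0],0],
    [0,[0,0,1.0],0],
    [0,[0,0,0.1],0],
    [0,[0,0,0.1],0],
    [0,[0,0,0],0],
    [0,[0,0,0],0]
  ]
}}

```text
t: 10.85
tool_pos: [0.5363, -0.191, 0.078]
tool_rot: [-0.129, 3.139, -0.0]
contact_force: [-0.2, 0.4, 0.3]
opening: -0.0002
grip_force: 0.0
```

Call:
{"name": "send_rows", "arguments": {
  "rows": [
    [0,[0,0,0.1],0],
    [0,[0,0,0.1],0],
    [0,[0,0,0],0],
    [0,[0,0,0],0]
  ]
}}

```text
t: 11.35
tool_pos: [0.5363, -0.1912, 0.0761]
tool_rot: [-0.128, 3.139, -0.0]
contact_force: [-0.6, 0.9, 4.1]
opening: 0.0
grip_force: 1.6
```

Call:
{"name": "send_rows", "arguments": {
  "rows": [
    [0,[0,0,0.1],0],
    [0,[0,0,0],0],
    [0,[0,0,0],0]
  ]
}}

```text
t: 11.72
tool_pos: [0.5362, -0.1912, 0.0748]
tool_rot: [-0.128, 3.139, -0.0]
contact_force: [-0.7, 0.3, 3.1]
opening: 0.0003
grip_force: 1.5
```

```bash
python3 go.py 4 .077
```

```text
t 11.725 pos [ 0.5362 -0.1912  0.0748] F [-0.71  0.29  3.07] open 0.00033010288045470456
duct xy [ -37.5 -128.9] yaw err 0.03 tilt [ 0. -0. -1.]
shift cm [ 0.05 -0.01 -0.22]
```

Cover 4 gives way at about 3 N, so it is the free one. I push it down.

Call:
{"name": "send_rows", "arguments": {
  "rows": [
    [0,[0,0,0.2],0],
    [0,[0,0,0.2],0],
    [0,[0,0,0.2],0],
    [0,[0,0,0.2],0],
    [0,[0,0,0.2],0],
    [0,[0,0,0.2],0],
    [0,[0,0,0],0]
  ]
}}

```text
t: 12.6
tool_pos: [0.5361, -0.1912, 0.0626]
tool_rot: [0.128, -3.139, 0.0]
contact_force: [1.2, -0.1, 1.9]
opening: -0.0001
grip_force: 0.9
```

Call:
{"name": "send_rows", "arguments": {
  "rows": [
    [0,[0,0,0.2],0],
    [0,[0,0,0.2],0],
    [0,[0,0,0.2],0],
    [0,[0,0,0.2],0],
    [0,[0,0,0.1],0],
    [0,[0,0,0],0],
    [0,[0,0,0],0]
  ]
}}

```text
t: 13.48
tool_pos: [0.5358, -0.191, 0.0534]
tool_rot: [0.128, -3.138, -0.0]
contact_force: [-1.0, -0.9, 1.0]
opening: 0.0
grip_force: 0.5
```

Call:
{"name": "send_rows", "arguments": {
  "rows": [
    [0,[0,0,0.1],0],
    [0,[0,0,0.1],0],
    [0,[0,0,0],0],
    [0,[0,0,0],0]
  ]
}}

```text
t: 13.98
tool_pos: [0.5361, -0.1911, 0.0517]
tool_rot: [0.128, -3.139, -0.0]
contact_force: [-0.4, -0.9, 2.4]
opening: -0.0003
grip_force: 0.9
```

Call:
{"name": "send_rows", "arguments": {
  "rows": [
    [0,[0,0,0.1],0],
    [0,[0,0,0.1],0],
    [0,[0,0,0],0],
    [0,[0,0,0],0]
  ]
}}

```text
t: 14.48
tool_pos: [0.536, -0.1911, 0.0496]
tool_rot: [0.128, -3.139, -0.0]
contact_force: [0.6, -1.7, 1.6]
opening: 0.0002
grip_force: 0.8
```

Call:
{"name": "send_rows", "arguments": {
  "rows": [
    [0,[0,0,0.1],0],
    [0,[0,0,0],0],
    [0,[0,0,0],0]
  ]
}}

```text
t: 14.85
tool_pos: [0.5361, -0.1911, 0.0487]
tool_rot: [0.128, -3.139, 0.0]
contact_force: [-1.6, 0.1, 2.0]
opening: 0.0002
grip_force: 0.8
```

Call:
{"name": "send_rows", "arguments": {
  "rows": [
    [0,[0,0,0.1],0],
    [0,[0,0,0.1],0],
    [0,[0,0,0],0],
    [0,[0,0,0],0]
  ]
}}

```text
t: 15.35
tool_pos: [0.5361, -0.1911, 0.0466]
tool_rot: [0.128, -3.139, -0.0]
contact_force: [-0.7, 0.4, 2.5]
opening: -0.0001
grip_force: 0.8
```

Call:
{"name": "send_rows", "arguments": {
  "rows": [
    [0,[0,0,0.1],0],
    [0,[0,0,0.1],0],
    [0,[0,0,0],0],
    [0,[0,0,0],0]
  ]
}}

```text
t: 15.85
tool_pos: [0.5361, -0.1911, 0.0447]
tool_rot: [0.128, -3.139, -0.0]
contact_force: [-0.9, 0.2, 3.1]
opening: 0.0
grip_force: 1.2
```

Call:
{"name": "send_rows", "arguments": {
  "rows": [
    [0,[0,0,0.1],0],
    [0,[0,0,0.1],0],
    [0,[0,0,0],0],
    [0,[0,0,0],0]
  ]
}}

```text
t: 16.35
tool_pos: [0.5363, -0.1912, 0.0445]
tool_rot: [0.128, -3.138, -0.0]
contact_force: [-5.9, 2.9, 12.1]
opening: 0.0
grip_force: 6.1
```

Call:
{"name": "send_rows", "arguments": {
  "rows": [
    [0,[0,0,0.1],0],
    [0,[0,0,0.1],0],
    [0,[0,0,0],0],
    [0,[0,0,0],0]
  ]
}}

```text
t: 16.85
tool_pos: [0.5364, -0.1913, 0.0443]
tool_rot: [0.129, -3.138, -0.0]
contact_force: [-10.9, 4.2, 22.6]
opening: -0.0001
grip_force: 11.1
```

The cover has reached its stop. I retreat straight up, move clear and look.

Call:
{"name": "send_rows", "arguments": {
  "rows": [
    [0,[0,0,-0.5],0],
    [0,[0,0,-2],0],
    [0,[0,0,-5],0],
    [0,[0,0,-5],0],
    [0,[0,0,-5],0],
    [0,[5,3,0],0],
    [0,[5,3,0],0],
    [0,[2,4,0],0],
    [0,[0,0,0],0],
    [0,[0,0,0],0]
  ]
}}

```text
t: 18.1
tool_pos: [0.4088, -0.1015, 0.2165]
tool_rot: [-0.128, 3.138, -0.001]
contact_force: [0.4, -0.9, 0.8]
opening: -0.0001
grip_force: 0.0
```

```bash
python3 - <<'E'
from h import *
o=ctrl.get_obs();print(o["t"],o["tool_pos"],o["contact_force"])
f=[ctrl.get_image(n) for n in("top","scene")]
cv2.imwrite("pics/end.png",cv2.cvtColor(np.vstack([i["frame"][90:300] if k==0 else i["frame"] for k,i in enumerate(f)]),cv2.COLOR_RGB2BGR))
for im in f:
    p=cloud(im);r=(p-np.r_[C,0])[...,:2]@D
    for y in(.129,.043,-.043,-.129):
        k=(abs(r[...,1]-y)<.02)&(abs(r[...,0])<.052)&(p[...,2]>.03)&(p[...,2]<.13)
        if k.sum()>30:
            s=np.polyfit(r[k][:,0],p[k][:,2],1);print(y,k.sum(),"slope angle",np.arctan(s[0]).round(3))
E
```

```text
18.1 [ 0.4087631  -0.10147387  0.21646958] [ 0.44734543 -0.87823278  0.79066239]
0.129 953 slope angle 0.036
0.043 942 slope angle 0.039
-0.043 829 slope angle 0.023
-0.129 757 slope angle 0.831
0.129 61 slope angle 0.041
0.043 261 slope angle 0.028
-0.043 965 slope angle 0.016
-0.129 1216 slope angle 0.827
```

View pics/end.png

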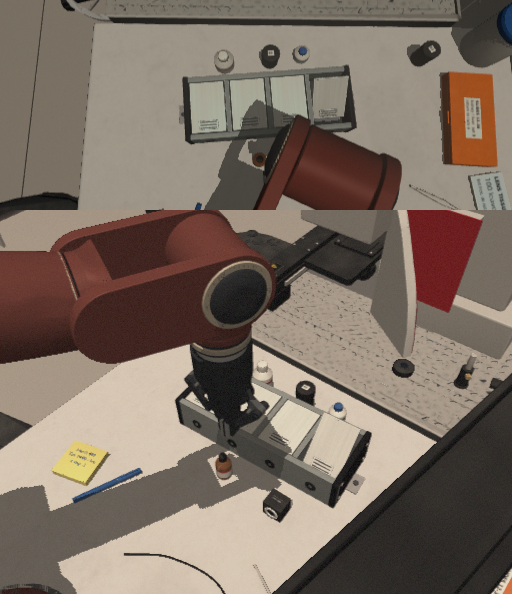

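Cover 4 (right end of the duct, around pixel 335,450) stands open at about 0.83 rad. The others are flush to within their 1 mm play, the bystanders stand in place, and the arm is clear.

```bash
python3 -c "
from station import ctrl
print(ctrl.finish_job())"
```

```text
the job is handed in; nothing more can be done
None
```

Cover 4 was the free one: it stands open at about 0.83 rad, covers 1–3 tested firm under about 8–11 N and were left closed, and the job was handed in at about 18 s with the bystanders still standing where they were.

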